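# Seal the citrus box with its washed lid

## Robot

A 6-joint arm with a two-finger parallel gripper is mounted at the origin on a cart in front of the work surface, level with it; the furniture and walls round the work are solid. World frame = base frame: x ahead of the robot, y to its left, z up, the work surface at z = 0. Lengths are in m, angles in rad, forces in N, time in s.
With the tool pointing down it reaches from about 0.4 to 0.825 m from the base axis. Payload 7 kg.
Tool frame: the origin (TCP) lies at the very end of the fingers, on their centre line; the grasp point (between the pads) lies arm.grip_point_offset behind it (arm.grip_point_offset is the distance from the TCP to the grasp point, in m); z points along the fingers, y is the line along which they close (so a half turn about z gives the same grasp; the last joint's range is limited). The gripper opens to 88 mm and grips with 3 to 60 N. Pads are 19 mm wide; open, the fingers measure 130 mm over their backs; the gripper's body (78 mm by 193 mm) begins 47 mm behind the grasp point.
Start: joints at [-0.953, 0.359, 0.012, 0, -1.224, -0.288], TCP at [0.219, -0.639, 0.227] pointing down, gripper open.
Joint ranges: [-3.07, 3.07], [-1.43, 2.12], [-1.02, 1.25], [-3.03, 1.67], [-3.05, -0], [-3.03, 3.03]. Speed limits (rad/s): [2.39, 2.39, 3.01, 3.14, 3.14, 3.14].

## Interface

Orientations are given as [roll, pitch, yaw] about the fixed x, y, z axes, in that order (R = Rz(yaw) Ry(pitch) Rx(roll)).
In Python, from station import arm gives the robot as it stands.
- The arm moves only by the shell command python3 -m crank 'ROWS' [OPENING] [FORCE]. ROWS is JSON, a list of rows, each an object of numbers: "dx", "dy", "dz": the shift along the tool's x, y, z in cm; "wx", "wy", "wz": the turn, a rotation vector about the tool's x, y, z in degrees. A call has exactly 10 rows; each row is the pose to reach, as a shift and turn from the pose commanded when the call began, along the tool's axes at that moment; what a row does not reach only later rows make up. A row lasts 1/8 s, in which the tool goes at most 62.5 mm and 10.7 degrees, less where a joint would pass 70% of its speed; a pose out of reach is approached as far as the arm can. A call with a gripper value outside its range is refused whole. OPENING is the finger opening in cm, from 0 to 8.76, set as the call begins (- or left out, the last holds). The fingers move at their own pace and stop on an object; FORCE is the grip in N (left out, the last holds). Time passes only in rows, so rows that repeat a pose let the fingers close, or fill a call up. It gives the time, the measured TCP pose, the force, the opening and the grip force at its end, in the units of the state.
- arm.get_state(): the state, without advancing time (a new reading comes with each control period).
- arm.grab_frame(name): name is "side" or "top" or "wrist"; returns the picture (384x512x3 uint8, red, green, blue); there is no depth.
- arm.calibration(name): a dict with "fx", "fy", "cx", "cy" (pixels), "world_from_camera" (4x4, takes a point from camera to world coordinates). Camera axes: x right, y down, z forward; pixel columns grow to the right and rows downward; lengths in m; the calibration is good to about 2 mm. A picture is of the moment at which its call begins: read the wrist's pose just before it. calibration takes no time and is no camera call; for the wrist camera it gives the pose at the moment of the call.
- arm.job_done(): hands the job in; it is judged then, once.
Trained networks look in the newest picture that a camera, given by its name, has taken for a name from the list of things; names that differ only in an ending like _2 or _b are one class to them, and where a whole thing is asked for, a point or a joint stands for the part that bears it (a point fixed in the world has none). Each returns a list of dicts, best first, with "confidence" (0 to 1); they miss things now and then, are a little off and sometimes report something else, mostly with a low value. They report only what shows in the picture. A call takes as long as a camera call.
- arm.find_in(camera, query): "centre" ([x, y, z] in m, in world coordinates, good to about 4 mm: the middle of the surface that is visible of it).
- arm.masks_of(camera, query): "pixels" (384x512 bool, what is visible of it).
- arm.mark_of(camera, query): "centre" ([x, y, z] in m, in world coordinates, good to about 4 mm: a listed point, or the origin of a listed thing).
The state is a dict: "t": time; "q": joint angles; "qd": joint speeds; "joint_efforts": joint torques, N m; "eef_pos": TCP position; "ee_rot": TCP orientation; "force": force on the tool from outside, world axes, zero at the start; "moment": the same for the moment, N m; "width": finger opening in m; "gripper_force": force on a finger pad.
Only numpy, scipy, OpenCV 4.12 (cv2) and the standard library are available. Lean on these libraries where they do the work, as an engineer would, in place of code of your own. Each camera call takes 0.05 s, during which the arm holds its last target. There are 200 camera calls.

## Task

Seal the citrus in the grey storage box: its washed wooden lid is lying on the sloping wire drainer. Lift the lid off by its handle, set it level on the box's open mouth, then press it down against the stiff rubber seal until the lid's plate sits flush on the rim all round, and let go. Set the lid down rather than dropping it, and leave the other things standing where they are.

Things in the scene. Friction and masses are not known exactly. Their poses are not given: they have to be found in the camera images.
- lid: Loose wooden lid, about 0.3 kg, same either way round: plate 126 (own x) x 176 (own y) x 6 mm with a tapered plug 10 mm deep below (101 x 151 mm at the plate, 94 x 144 at its foot) and a bow handle on top. Origin: centre of the plate's underside, z up out of the plate. At the start it lies on the drainer, tilted 26 degrees, its y level, its x up the slope.
- lid_handle (a point): Middle of the bar of the lid's handle, 30 mm above the lid's origin along its z; axes as the lid's. The dark bar is 18 mm wide (x), 100 mm long (y), 16 mm high; its top is 37 mm above the lid's origin, and 15 mm are free between it and the plate. Two thin posts carry it, 36 mm either side of the middle.
- box: Grey open storage box, about 1.8 kg, loose, 126 (own x) x 176 (own y) mm, rim 95 mm above its base, mouth 104 x 154 mm, corners filled in by posts of 11 mm radius; a lemon and a lime lie in it, below the plug's reach. Same either way round. Origin: centre of the underside; z up.
- box_mouth (a point): Centre of the mouth at rim height; axes as the box's. A black rubber strip along each side of the rim stands 6 mm proud. Each strip sinks straight down against 3.5 N of friction and stays down: 15 to 20 N on the middle of the lid seats all four, the lid's weight does not. Lid's origin: 6 mm above this point when laid on, 0 when pressed home.
- drainer: Fixed wire drainer, 190 mm wide (own y), 150 mm deep (own x), 105 mm high. Its bed of wires rises at 26 degrees toward its own +x (away from the robot) from 32 mm height at the foot, where a lip 20 mm high, square to the bed, stops the lid. Origin: centre of its footprint on the worktop; z up.
- salt_tin: Bystander: upright drum, 61 mm across, 121 mm high, behind the box. Origin at its base.
- spice_jar: Bystander: slim glass jar with screw lid, 41 mm across, 125 mm high, behind the box. Origin at its base.
- mill: Bystander: steel pepper mill, 45 mm across, 167 mm high, behind the drainer. Origin at its base.
- jigger: Bystander: hourglass-shaped measure, 45 mm across, 91 mm high, at the right. Origin at its base.
- nutmeg_tin: Bystander: low round tin, 57 mm across, 39 mm high, at the left. Origin at its base.
- ghee_jar: Bystander: squat jar with screw lid, 59 mm across, 87 mm high, at the right. Origin at its base.
- cruet: Bystander: oil bottle with stopper, 53 mm across, 148 mm high, at the left. Origin at its base.

How it is judged:
By the outcome, as a careful person would: the job done as asked, in the order asked, and still so for the second after the job is handed in, with the robot touching nothing.
It also fails if it takes over 48 s, if anything falls off the work surface, if the arm or the gripper's body presses on something with over 40 N, if the wrist force passes 120 N, or if a joint passes its speed limit or range.

## Working session

There is one attempt and no reset: what is moved stays moved. The work goes in short steps, Python scripts to look and compute and a shell command to move; the robot and the scene stay as the last step left them, time stands still between calls to the robot, and variables do not carry over. Pictures are saved under pics/ and viewed, at most 10 in all, crops included, and the job is handed in when it is done.

```bash
ls; mkdir -p pics
cat > h.py <<'E'
import numpy as np, cv2
from station import arm
from scipy.spatial.transform import Rotation as R
def snap(n,f):
    im=arm.grab_frame(n); cv2.imwrite('pics/'+f,cv2.cvtColor(im,cv2.COLOR_RGB2BGR)); return im
E
python3 - <<'E'
from h import *
np.set_printoptions(precision=4,suppress=True)
s=arm.get_state(); print(s['eef_pos'],s['ee_rot'],s['width'],s['t'],arm.grip_point_offset)
a=snap('top','t1.png');b=snap('side','s1.png')
cv2.imwrite('pics/both1.png',cv2.cvtColor(np.vstack([a,b])[:, :],cv2.COLOR_RGB2BGR)[::1][:600] if 0 else cv2.resize(cv2.cvtColor(np.hstack([a,b]),cv2.COLOR_RGB2BGR),(800,300)))
for c in('top','side'):
    k=arm.calibration(c); print(c,k['fx'],np.array(k['world_from_camera'])[:3])
    for q in('lid_handle','lid','box_mouth','box','drainer'):
        print(q,[(np.round(d['centre'],4),round(d['confidence'],2)) for d in arm.mark_of(c,q)[:2]])
for q in 'salt_tin spice_jar mill jigger nutmeg_tin ghee_jar cruet'.split():
    print(q,[(np.round(d['centre'],3),round(d['confidence'],2)) for d in arm.mark_of('top',q)[:1]])
E
```

```text
pics
[ 0.2184 -0.6382  0.2256] [ 3.1399 -0.0002 -2.8119] 0.08751548624541851 0.0 0.0188
top 433.3909895058923 [[-0.0234 -0.98    0.1975  0.1829]
 [-0.9997  0.024   0.0011  0.0175]
 [-0.0058 -0.1974 -0.9803  1.6418]]
lid_handle [(array([0.5182, 0.233 , 0.1004]), 0.76), (array([ 0.5791, -0.4013, -0.0005]), 0.16)]
lid [(array([0.5312, 0.2292, 0.073 ]), 0.81)]
box_mouth [(array([ 0.4641, -0.2131,  0.0927]), 0.64), (array([0.5177, 0.2318, 0.0995]), 0.22)]
box [(array([ 0.4634, -0.2135, -0.0003]), 0.6), (array([0.5316, 0.2292, 0.0741]), 0.36)]
drainer []
side 365.45683866802943 [[-0.994  -0.069   0.0851  0.399 ]
 [-0.1086  0.5173 -0.8489  1.1798]
 [ 0.0145 -0.853  -0.5217  0.8037]]
lid_handle [(array([0.5197, 0.2324, 0.0974]), 0.88)]
lid [(array([0.5261, 0.2313, 0.0704]), 0.93)]
box_mouth [(array([ 0.4653, -0.2125,  0.0983]), 0.78)]
box [(array([ 0.4643, -0.2155,  0.0014]), 0.88)]
drainer [(array([ 0.5499,  0.2328, -0.0025]), 0.93)]
salt_tin [(array([ 0.599, -0.152, -0.002]), 0.83)]
spice_jar [(array([ 0.604, -0.231, -0.001]), 0.69)]
mill [(array([0.688, 0.249, 0.   ]), 0.67)]
jigger [(array([ 0.579, -0.406,  0.003]), 0.73)]
nutmeg_tin [(array([0.386, 0.408, 0.003]), 0.58)]
ghee_jar [(array([ 0.386, -0.403,  0.   ]), 0.59)]
cruet [(array([0.587, 0.448, 0.001]), 0.81)]
```

View pics/t1.png

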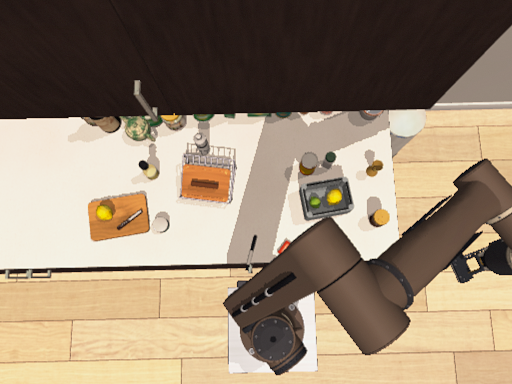

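View pics/s1.png

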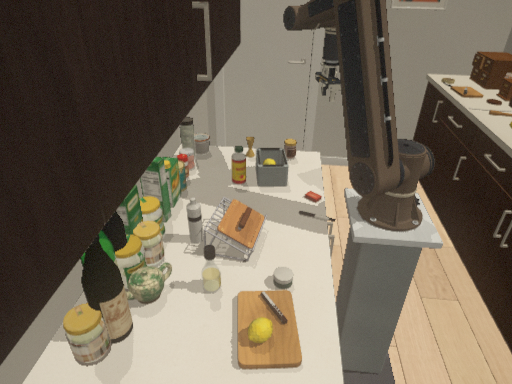

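The top view shows the lid on the drainer at about (205,183), with its dark handle roughly along world y, and the open box at about (327,198). The side view agrees. The way between them is clear, and bystanders stand behind and beside both. I'll look at the box from close by first.

```bash
cat >> h.py <<'E'
np.set_printoptions(precision=3,suppress=True)
def goto(pos,rpy_deg,p0=None,r0=None):
    s=arm.get_state(); p0=s['eef_pos'] if p0 is None else p0; r0=s['ee_rot'] if r0 is None else r0
    A=R.from_euler('xyz',r0); B=R.from_euler('xyz',rpy_deg,degrees=True)
    d=A.inv().apply(np.array(pos)-p0)*100; w=(A.inv()*B).as_rotvec(degrees=True)
    print('d',d,'w',w,'rows>=',max(np.linalg.norm(d)/6.25,np.linalg.norm(w)/10.7))
def Tcam(n):
    k=arm.calibration(n); return k,np.array(k['world_from_camera'])
def onplane(n,px,o,nrm):
    k,T=Tcam(n); px=np.atleast_2d(px); 
    r=np.c_[(px[:,0]-k['cx'])/k['fx'],(px[:,1]-k['cy'])/k['fy'],np.ones(len(px))]@T[:3,:3].T
    t=((np.array(o)-T[:3,3])@nrm)/(r@nrm); return T[:3,3]+r*t[:,None]
E
python3 - <<'E'
from h import *
s=arm.get_state(); k,T=Tcam('wrist'); A=R.from_euler('xyz',s['ee_rot'])
print(k['fx'],'cam in tool',A.inv().apply(T[:3,3]-s['eef_pos']),A.inv().as_matrix()@T[:3,:3])
goto([.40,-.22,.33],[180,0,-90])
E
```

```text
317.8637468347999 cam in tool [ 0.067  0.    -0.158] [[ 0.    -0.968 -0.25 ]
 [ 1.     0.    -0.001]
 [ 0.001 -0.25   0.968]]
d [-30.72   33.73  -10.344] w [ -0.      0.    -71.104] rows>= 7.484878118841387
```

```bash
python3 -m crank '[{"dx":-3.8,"dy":4.2,"dz":-1.3,"wz":-8.9},{"dx":-7.7,"dy":8.4,"dz":-2.6,"wz":-17.8},{"dx":-11.5,"dy":12.6,"dz":-3.9,"wz":-26.7},{"dx":-15.4,"dy":16.9,"dz":-5.2,"wz":-35.5},{"dx":-19.2,"dy":21.1,"dz":-6.5,"wz":-44.4},{"dx":-23,"dy":25.3,"dz":-7.8,"wz":-53.3},{"dx":-26.9,"dy":29.5,"dz":-9.1,"wz":-62.2},{"dx":-30.7,"dy":33.7,"dz":-10.3,"wz":-71.1},{"dx":-30.7,"dy":33.7,"dz":-10.3,"wz":-71.1},{"dx":-30.7,"dy":33.7,"dz":-10.3,"wz":-71.1}]' -
python3 - <<'E'
from h import *
im=snap('wrist','w1.png')
for q in('box_mouth','box'): print(q,[(d['centre'],d['confidence']) for d in arm.mark_of('wrist',q)[:1]])
m=arm.masks_of('wrist','box')[0]['pixels'].astype(np.uint8); np.save('m.npy',m)
print(m.sum(),cv2.boundingRect(m))
s=arm.get_state();print(s['t'],s['q'],s['eef_pos'],s['ee_rot'])
E
```

```text
box_mouth []
box []$[0]: bad value
Traceback (most recent call last):
IndexError: list index out of range
```

View pics/w1.png

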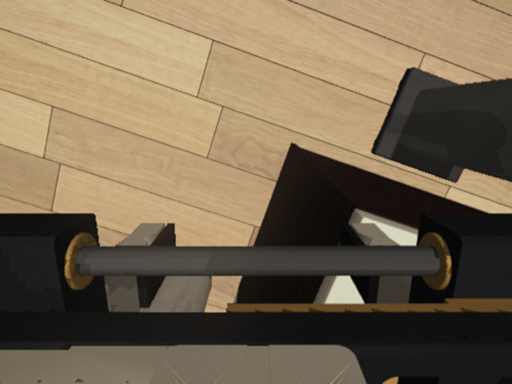

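The move was refused, and the picture is still of the start pose: floor, with the fingers covering rows below about 210. The clear view is straight under the camera (row about 110), so the tool has to stand about 7 cm to +y of the box. I'll retry with all six keys in each row.

Run:
```python
from h import *
goto([.45,-.15,.35],[180,0,-90])
```

```text
d [-37.72   38.733 -12.343] w [  0.001   0.001 -71.105] rows>= 8.8730107934716
```

```bash
python3 -m crank '[{"dx":-4.2,"dy":4.3,"dz":-1.4,"wx":0,"wy":0,"wz":-7.9},{"dx":-8.4,"dy":8.6,"dz":-2.7,"wx":0,"wy":0,"wz":-15.8},{"dx":-12.6,"dy":12.9,"dz":-4.1,"wx":0,"wy":0,"wz":-23.7},{"dx":-16.8,"dy":17.2,"dz":-5.5,"wx":0,"wy":0,"wz":-31.6},{"dx":-21,"dy":21.5,"dz":-6.9,"wx":0,"wy":0,"wz":-39.5},{"dx":-25.1,"dy":25.8,"dz":-8.2,"wx":0,"wy":0,"wz":-47.4},{"dx":-29.3,"dy":30.1,"dz":-9.6,"wx":0,"wy":0,"wz":-55.3},{"dx":-33.5,"dy":34.4,"dz":-11,"wx":0,"wy":0,"wz":-63.2},{"dx":-37.7,"dy":38.7,"dz":-12.3,"wx":0,"wy":0,"wz":-71.1},{"dx":-37.7,"dy":38.7,"dz":-12.3,"wx":0,"wy":0,"wz":-71.1}]'
python3 - <<'E'
from h import *
s=arm.get_state();print(s['t'],s['q'],s['qd'],s['eef_pos'],s['ee_rot'])
im=snap('wrist','w2.png')
for q in('box_mouth','box'): print(q,[(d['centre'],d['confidence']) for d in arm.mark_of('wrist',q)[:1]])
M=arm.masks_of('wrist','box')
if M:
  m=M[0]['pixels'].astype(np.uint8); np.save('m.npy',m); print(m.sum(),cv2.boundingRect(m))
E
```

```text
t: 2.4
eef_pos: [0.4517, -0.1472, 0.3506]
ee_rot: [-3.139, 0.0, -1.564]
force: [-0.5, 0.0, -0.1]
width: 0.088
gripper_force: 0.0
2.4 [ 0.101 -0.04  -0.195 -0.    -1.414 -0.094] [-0.067  0.001 -0.033 -0.     0.001 -0.006] [ 0.452 -0.147  0.351] [-3.139  0.    -1.564]
box_mouth [([0.466, -0.2147, 0.0931], 0.78)]
box [([0.4636, -0.2146, -0.0025], 0.72)]
12247 (188, 28, 117, 155)
```

View pics/w2.png

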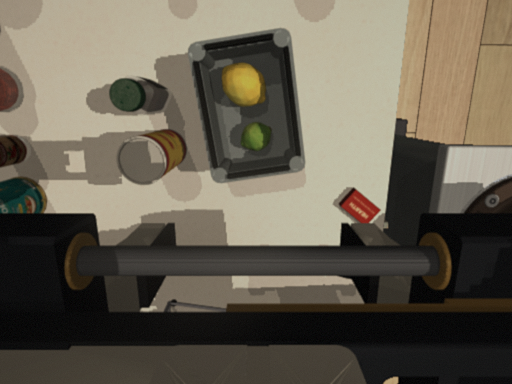

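```bash
cat >> h.py <<'E'
def grasp_R(tilt,yaw): # tool pose for lid tilted 'tilt' deg, lid yaw deg
    return (R.from_euler('z',yaw,degrees=True)*R.from_euler('y',-tilt,degrees=True)*R.from_euler('z',-90,degrees=True)*R.from_euler('x',180,degrees=True))
def gotoR(pos,Rt): goto(pos,Rt.as_euler('xyz',degrees=True))
E
python3 - <<'E'
from h import *
m=np.load('m.npy'); c=max(cv2.findContours(m,0,cv2.CHAIN_APPROX_NONE)[0],key=cv2.contourArea)[:,0,:]
for z in(.095,.1):
    P=onplane('wrist',c,[0,0,z],np.array([0,0,1.]))[:,:2].astype(np.float32)
    print(z,cv2.minAreaRect(P*1000))
pc=np.array([[283,38],[196,52],[297,162],[220,173]])
P=onplane('wrist',pc,[0,0,.095],np.array([0,0,1.])); print(P,P.mean(0))
for a,b in((0,2),(1,3)): d=P[a]-P[b]; print(np.degrees(np.arctan2(d[0],-d[1])),np.linalg.norm(d))
for a,b in((0,1),(2,3)): d=P[a]-P[b]; print(np.degrees(np.arctan2(d[1],d[0])),np.linalg.norm(d))
gotoR([.44,.30,.265],grasp_R(26,0))
E
```

```text
0.095 ((460.70001220703125, -217.7862548828125), (126.56940460205078, 176.28224182128906), 8.576109886169434)
0.1 ((460.56402587890625, -217.79347229003906), (125.03385925292969, 174.1435546875), 8.576108932495117)
[[ 0.418 -0.3    0.095]
 [ 0.523 -0.285  0.095]
 [ 0.397 -0.151  0.095]
 [ 0.498 -0.137  0.095]] [ 0.459 -0.218  0.095]
8.086615133988492 0.15041865747556313
9.321613765000572 0.15001823912050938
-171.60999213883358 0.10542102139003434
-171.84444344440044 0.1021862558012207
d [-45.096   0.998   8.429] w [26.031 -0.02  -0.078] rows>= 7.342000852400621
```

```bash
python3 - <<'E'
from h import *
im=arm.grab_frame('wrist')
m=arm.masks_of('wrist','box')[0]['pixels'].astype(np.uint8)
print(arm.mark_of('wrist','box_mouth')[:1])
c=max(cv2.findContours(m,0,cv2.CHAIN_APPROX_NONE)[0],key=cv2.contourArea)[:,0,:]
P=onplane('wrist',c,[0,0,.095],np.array([0,0,1.]))[:,:2].astype(np.float32); print(cv2.minAreaRect(P*1000))
s=arm.get_state();print(s['t'],s['eef_pos'],s['ee_rot'],s['force'])
gotoR([.44,.30,.265],grasp_R(26,0))
E
python3 -m crank '[{"dx":-5.6,"dy":0.1,"dz":1,"wx":3.2,"wy":0,"wz":0},{"dx":-11.2,"dy":0.2,"dz":2,"wx":6.5,"wy":0,"wz":0},{"dx":-16.9,"dy":0.3,"dz":3,"wx":9.7,"wy":0,"wz":0},{"dx":-22.5,"dy":0.5,"dz":4.2,"wx":13,"wy":0,"wz":0},{"dx":-28.1,"dy":0.6,"dz":5.2,"wx":16.2,"wy":0,"wz":0},{"dx":-33.8,"dy":0.7,"dz":6.3,"wx":19.5,"wy":0,"wz":0},{"dx":-39.4,"dy":0.9,"dz":7.4,"wx":22.8,"wy":0,"wz":0},{"dx":-45.1,"dy":1,"dz":8.4,"wx":26,"wy":0,"wz":0},{"dx":-45.1,"dy":1,"dz":8.4,"wx":26,"wy":0,"wz":0},{"dx":-45.1,"dy":1,"dz":8.4,"wx":26,"wy":0,"wz":0}]'
python3 - <<'E'
from h import *
s=arm.get_state();print(s['t'],s['q'],s['qd'])
im=snap('wrist','w3.png')
for q in('lid_handle','lid','drainer'): print(q,[(d['centre'],d['confidence']) for d in arm.mark_of('wrist',q)[:1]])
n=R.from_euler('y',-26,degrees=True).apply([0,0,1.])
for q in ('lid','lid_handle'):
  M=arm.masks_of('wrist',q)
  if not M: continue
  m=M[0]['pixels'].astype(np.uint8); c=max(cv2.findContours(m,0,cv2.CHAIN_APPROX_NONE)[0],key=cv2.contourArea)[:,0,:]
  o=np.array([.519,.2327,.099])+n*(-.024)
  P=onplane('wrist',c,o,n); L=R.from_euler('y',26,degrees=True).apply(P-o)[:,:2].astype(np.float32)
  print(q,m.sum(),cv2.boundingRect(m),cv2.minAreaRect(L*1000),o)
s=arm.get_state();print(s['t'],s['eef_pos'],s['ee_rot'])
E
```

```text
[{'centre': [0.4656, -0.2096, 0.0961], 'confidence': 0.56}]
((464.2957763671875, -213.9798126220703), (129.28176879882812, 178.36138916015625), 8.890843391418457)
2.75 [ 0.449 -0.151  0.349] [ 3.141 -0.    -1.573] [ 0.551 -0.983  0.254]
d [-45.142   1.04    8.433] w [26.024 -0.035 -0.132] rows>= 7.349615698643265
t: 4.0
eef_pos: [0.4401, 0.2998, 0.2651]
ee_rot: [-2.689, -0.001, -1.572]
force: [0.7, 0.2, 0.0]
width: 0.0879
gripper_force: 0.0
4.0 [ 1.236 -0.101 -0.739  0.576 -0.863 -1.602] [-0.017 -0.019  0.005 -0.003 -0.001 -0.   ]
lid_handle [([0.522, 0.2321, 0.0988], 0.83)]
lid [([0.5281, 0.2327, 0.0716], 0.74)]
drainer []
lid 18664 (198, 14, 132, 175) ((-0.6023597717285156, -2.4393081665039062), (176.53697204589844, 129.55906677246094), 82.5855941772461) [0.53  0.233 0.077]
lid_handle 18646 (198, 15, 131, 174) ((-0.5712127685546875, -1.914398193359375), (177.08035278320312, 128.20645141601562), 82.41033172607422) [0.53  0.233 0.077]
4.3 [0.44  0.3   0.266] [-2.688  0.001 -1.572]
```

View pics/w3.png

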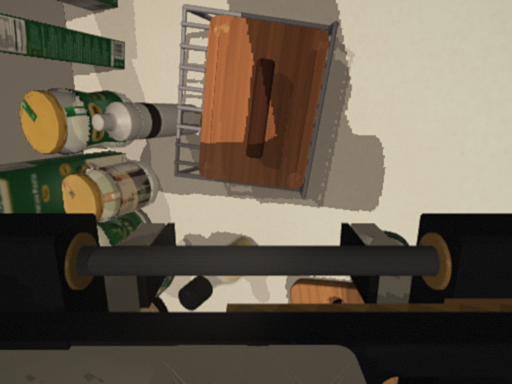

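Run:
```python
from h import *
m=arm.masks_of('wrist','lid')[0]['pixels'].astype(np.uint8); c=max(cv2.findContours(m,0,cv2.CHAIN_APPROX_NONE)[0],key=cv2.contourArea)[:,0,:]
h=np.array([.520,.2325,.099])
for yaw in (-7.,-8.,-9):
  B=R.from_euler('z',yaw,degrees=True)*R.from_euler('y',-26,degrees=True); n=B.apply([0,0,1.])
  o=h-n*.024; P=onplane('wrist',c,o,n); L=B.inv().apply(P-o)[:,:2].astype(np.float32)
  r=cv2.minAreaRect(L*1000); print(yaw,r); hc=h+B.apply([r[0][0]/1000,r[0][1]/1000,0]); print('handle',hc)
yaw=-8; G=grasp_R(26,yaw); z=G.apply([0,0,1]); g=hc+.0188*z; print(g,z)
print(G.as_euler('xyz'))
gotoR(g-.06*z,G)
```

```text
-7.0 ((-1.3435249328613281, 0.24658203125), (176.97503662109375, 128.4052276611328), 88.84630584716797)
handle [0.519 0.233 0.098]
-8.0 ((-1.2507553100585938, 0.5545120239257812), (177.09971618652344, 128.20980834960938), 89.67317962646484)
handle [0.519 0.233 0.098]
-9 ((-1.1778373718261719, 0.9031906127929688), (128.37274169921875, 177.13331604003906), 0.6502860188484192)
handle [0.519 0.234 0.098]
[0.527 0.232 0.082] [ 0.434 -0.061 -0.899]
[-2.688  0.    -1.71 ]
d [ 6.4    0.239 14.398] w [-0.009  3.528  7.098] rows>= 2.521362094562093
```

The lid fills roughly x 200–330, y 14–188, and the bar runs from (268,60) to (255,157), so its yaw is about −8°. I'll go to the pre-grasp pose with the opening narrowed to 4.5 cm so the fingers clear the lip.

```bash
python3 -m crank '[{"dx":2.1,"dy":0.1,"dz":4.8,"wx":0,"wy":1.2,"wz":2.4},{"dx":4.2,"dy":0.2,"dz":9.6,"wx":0,"wy":2.4,"wz":4.8},{"dx":6.4,"dy":0.2,"dz":14.4,"wx":0,"wy":3.6,"wz":7.3},{"dx":6.4,"dy":0.2,"dz":14.4,"wx":0,"wy":3.6,"wz":7.3},{"dx":6.4,"dy":0.2,"dz":14.4,"wx":0,"wy":3.6,"wz":7.3},{"dx":6.4,"dy":0.2,"dz":14.4,"wx":0,"wy":3.6,"wz":7.3},{"dx":6.4,"dy":0.2,"dz":14.4,"wx":0,"wy":3.6,"wz":7.3},{"dx":6.4,"dy":0.2,"dz":14.4,"wx":0,"wy":3.6,"wz":7.3},{"dx":6.4,"dy":0.2,"dz":14.4,"wx":0,"wy":3.6,"wz":7.3},{"dx":6.4,"dy":0.2,"dz":14.4,"wx":0,"wy":3.6,"wz":7.3}]' 4.5
python3 - <<'E'
from h import *
im=arm.grab_frame('wrist'); top=snap('side','s2.png')
for n in('wrist','side','top'):
  if n=='top': arm.grab_frame('top')
  print(n,[(d['centre'],d['confidence']) for d in arm.mark_of(n,'lid_handle')[:1]])
x0=arm.calibration('side')
cv2.imwrite('pics/c2.png',cv2.cvtColor(np.hstack([cv2.resize(im,(400,300)),cv2.resize(top[150:300,150:350],(400,300))]),cv2.COLOR_RGB2BGR))
G=grasp_R(26,-8.2); z=G.apply([0,0,1]); h=np.array([.519,.233,.0985]); gotoR(h+.018*z,G)
E
```

```text
t: 5.6
eef_pos: [0.5012, 0.2368, 0.1353]
ee_rot: [-2.688, -0.001, -1.713]
force: [-0.9, -0.4, 0.6]
width: 0.0449
gripper_force: 0.0
wrist [([0.5231, 0.2309, 0.1], 0.91)]
side [([0.5199, 0.229, 0.0988], 0.76)]
top []
d [ 0.095 -0.009  5.89 ] w [ 0.    -0.015  0.058] rows>= 0.9425133319215984
```

View pics/c2.png

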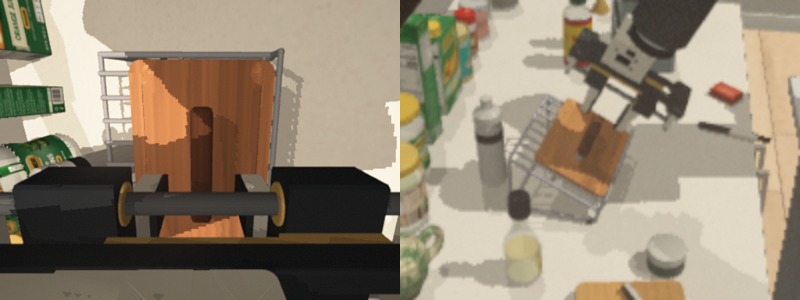

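The bar (crop column about 200) lies midway between the fingers and parallel to them. Descending, then closing.

```bash
python3 -m crank '[{"dx":0.1,"dy":0,"dz":1.2,"wx":0,"wy":0,"wz":0},{"dx":0.1,"dy":0,"dz":2.4,"wx":0,"wy":0,"wz":0},{"dx":0.1,"dy":0,"dz":3.5,"wx":0,"wy":0,"wz":0},{"dx":0.1,"dy":0,"dz":4.3,"wx":0,"wy":0,"wz":0},{"dx":0.1,"dy":0,"dz":5,"wx":0,"wy":0,"wz":0},{"dx":0.1,"dy":0,"dz":5.4,"wx":0,"wy":0,"wz":0},{"dx":0.1,"dy":0,"dz":5.8,"wx":0,"wy":0,"wz":0},{"dx":0.1,"dy":0,"dz":5.8,"wx":0,"wy":0,"wz":0},{"dx":0.1,"dy":0,"dz":5.8,"wx":0,"wy":0,"wz":0},{"dx":0.1,"dy":0,"dz":5.8,"wx":0,"wy":0,"wz":0}]'
python3 -m crank '[{"dx":0,"dy":0,"dz":0,"wx":0,"wy":0,"wz":0},{"dx":0,"dy":0,"dz":0,"wx":0,"wy":0,"wz":0},{"dx":0,"dy":0,"dz":0,"wx":0,"wy":0,"wz":0},{"dx":0,"dy":0,"dz":0,"wx":0,"wy":0,"wz":0},{"dx":0,"dy":0,"dz":0,"wx":0,"wy":0,"wz":0},{"dx":0,"dy":0,"dz":0,"wx":0,"wy":0,"wz":0},{"dx":0,"dy":0,"dz":0,"wx":0,"wy":0,"wz":0},{"dx":0,"dy":0,"dz":0,"wx":0,"wy":0,"wz":0},{"dx":0,"dy":0,"dz":0,"wx":0,"wy":0,"wz":0},{"dx":0,"dy":0,"dz":0,"wx":0,"wy":0,"wz":0}]' 0 40
```

```text
t: 7.15
eef_pos: [0.5309, 0.236, 0.0882]
ee_rot: [-2.696, -0.006, -1.715]
force: [-0.7, -0.3, 0.3]
width: 0.045
gripper_force: 0.0
t: 8.4
eef_pos: [0.531, 0.2358, 0.088]
ee_rot: [-2.696, -0.006, -1.716]
force: [-1.9, 0.6, -1.0]
width: 0.0179
gripper_force: 40.0
```

```bash
python3 -m crank '[{"dx":0,"dy":0,"dz":-0.5,"wx":0,"wy":0,"wz":0},{"dx":0,"dy":0,"dz":-1.2,"wx":0,"wy":0,"wz":0},{"dx":0,"dy":0,"dz":-2.4,"wx":0,"wy":0,"wz":0},{"dx":0,"dy":0,"dz":-4,"wx":0,"wy":0,"wz":0},{"dx":0,"dy":0,"dz":-6,"wx":0,"wy":0,"wz":0},{"dx":0,"dy":0,"dz":-8,"wx":0,"wy":0,"wz":0},{"dx":0,"dy":0,"dz":-10,"wx":0,"wy":0,"wz":0},{"dx":0,"dy":0,"dz":-12,"wx":0,"wy":0,"wz":0},{"dx":0,"dy":0,"dz":-13,"wx":0,"wy":0,"wz":0},{"dx":0,"dy":0,"dz":-13,"wx":0,"wy":0,"wz":0}]'
python3 - <<'E'
from h import *
s=arm.get_state();print(s['t'],s['q'],s['qd'],s['force'],s['moment'],s['width'])
gotoR([.45,-.13,.33],grasp_R(0,8.7))
E
```

```text
t: 9.65
eef_pos: [0.4756, 0.245, 0.2057]
ee_rot: [-2.695, -0.005, -1.715]
force: [-0.0, 0.3, -3.0]
width: 0.0175
gripper_force: 40.0
9.65 [ 1.083 -0.033 -0.841  0.664 -0.723 -1.723] [-0.012  0.02  -0.019  0.008  0.018 -0.009] [-0.045  0.332 -3.041] [0.362 1.996 0.038] 0.01747008624587266
d [37.536 -7.873 -9.813] w [-25.339  -4.052 -16.633] rows>= 6.334070427158299
```

```bash
python3 -m crank '[{"dx":4.2,"dy":-0.9,"dz":-1.1,"wx":-2.8,"wy":-0.45,"wz":-1.85},{"dx":8.3,"dy":-1.7,"dz":-2.2,"wx":-5.6,"wy":-0.9,"wz":-3.7},{"dx":12.5,"dy":-2.6,"dz":-3.3,"wx":-8.4,"wy":-1.35,"wz":-5.5},{"dx":16.7,"dy":-3.5,"dz":-4.4,"wx":-11.3,"wy":-1.8,"wz":-7.4},{"dx":20.9,"dy":-4.4,"dz":-5.4,"wx":-14.1,"wy":-2.25,"wz":-9.2},{"dx":25,"dy":-5.2,"dz":-6.5,"wx":-16.9,"wy":-2.7,"wz":-11.1},{"dx":29.2,"dy":-6.1,"dz":-7.6,"wx":-19.7,"wy":-3.15,"wz":-12.9},{"dx":33.4,"dy":-7,"dz":-8.7,"wx":-22.5,"wy":-3.6,"wz":-14.8},{"dx":37.5,"dy":-7.9,"dz":-9.8,"wx":-25.3,"wy":-4.05,"wz":-16.6},{"dx":37.5,"dy":-7.9,"dz":-9.8,"wx":-25.3,"wy":-4.05,"wz":-16.6}]'
python3 -m crank '[{"dx":0,"dy":0,"dz":0,"wx":0,"wy":0,"wz":0},{"dx":0,"dy":0,"dz":0,"wx":0,"wy":0,"wz":0},{"dx":0,"dy":0,"dz":0,"wx":0,"wy":0,"wz":0},{"dx":0,"dy":0,"dz":0,"wx":0,"wy":0,"wz":0},{"dx":0,"dy":0,"dz":0,"wx":0,"wy":0,"wz":0},{"dx":0,"dy":0,"dz":0,"wx":0,"wy":0,"wz":0},{"dx":0,"dy":0,"dz":0,"wx":0,"wy":0,"wz":0},{"dx":0,"dy":0,"dz":0,"wx":0,"wy":0,"wz":0},{"dx":0,"dy":0,"dz":0,"wx":0,"wy":0,"wz":0},{"dx":0,"dy":0,"dz":0,"wx":0,"wy":0,"wz":0}]'
python3 - <<'E'
from h import *
s=arm.get_state();print(s['t'],s['q'],s['force'],s['moment'],s['width'])
A=R.from_euler('xyz',s['ee_rot'])
w=arm.grab_frame('wrist');
def show(n):
  for q in('lid_handle','lid','box_mouth'): print(n,q,[(d['centre'],'intool',A.inv().apply(np.array(d['centre'])-s['eef_pos']),d['confidence']) for d in arm.mark_of(n,q)[:1]])
show('wrist')
M=arm.masks_of('wrist','lid'); print(len(M)); 
if M:
  m=M[0]['pixels'].astype(np.uint8); np.save('ml.npy',m); print(cv2.boundingRect(m))
a=arm.grab_frame('side'); show('side')
cv2.imwrite('pics/c3.png',cv2.cvtColor(np.hstack([w[:, :],cv2.resize(a[100:250,200:350],(384,384))]),cv2.COLOR_RGB2BGR)[:, :800])
b=arm.grab_frame('top'); show('top')
E
```

```text
t: 10.9
eef_pos: [0.4508, -0.133, 0.3294]
ee_rot: [3.139, -0.002, -1.425]
force: [0.1, 0.5, -2.7]
width: 0.0177
gripper_force: 40.0
t: 12.15
eef_pos: [0.4503, -0.1299, 0.33]
ee_rot: [3.142, -0.001, -1.42]
force: [-0.2, -0.9, -2.5]
width: 0.0178
gripper_force: 40.0
12.15 [ 0.142 -0.045 -0.244  0.001 -1.371  0.009] [-0.16  -0.851 -2.492] [ 0.015  0.136 -0.008] 0.01776248994957875
wrist lid_handle [([0.4539, -0.1377, 0.3447], 'intool', array([ 0.008, -0.002, -0.015]), 0.57)]
wrist lid [([0.4465, -0.1327, 0.3166], 'intool', array([0.002, 0.004, 0.013]), 0.68)]
wrist box_mouth []
1
(132, 57, 252, 246)
side lid_handle [([0.4535, -0.1363, 0.3438], 'intool', array([ 0.007, -0.002, -0.014]), 0.56)]
side lid [([0.4469, -0.1319, 0.3136], 'intool', array([0.001, 0.004, 0.016]), 0.73)]
side box_mouth [([0.4668, -0.2142, 0.0968], 'intool', array([ 0.086, -0.004,  0.233]), 0.58)]
top lid_handle [([0.4504, -0.1376, 0.3455], 'intool', array([ 0.008,  0.001, -0.016]), 0.66)]
top lid [([0.4493, -0.1381, 0.3164], 'intool', array([0.008, 0.002, 0.014]), 0.98)]
top box_mouth [([0.4652, -0.2126, 0.0925], 'intool', array([ 0.084, -0.002,  0.238]), 0.9)]
```

View pics/c3.png

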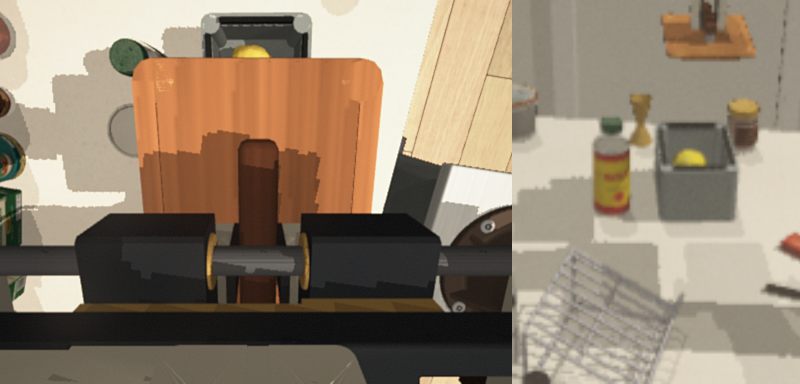

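Run:
```python
from h import *
m=np.load('ml.npy'); s=arm.get_state(); A=R.from_euler('xyz',s['ee_rot']); p=s['eef_pos']
rows=[70,80,100,130,160,190,205]
for off in(.0075,.0095,.0115):
  o=p+A.apply([0,0,off]); n=A.apply([0,0,1.])
  f=lambda c,r:A.inv().apply(onplane('wrist',[[c,r]],o,n)[0]-p)
  cs=[np.where(m[r])[0] for r in rows]
  print(off,'edge',f(256,np.where(m[:,256])[0][0]-.5)[0],f(300,np.where(m[:,300])[0][0]-.5)[0],f(210,np.where(m[:,210])[0][0]-.5)[0])
  for r,c in zip(rows,cs): a=f(c[0]-.5,r);b=f(c[-1]+.5,r); print(r,a,b,'w',b[1]-a[1],'mid',(a[1]+b[1])/2)
```

```text
0.0075 edge 0.09159721181408904 0.09161137867716895 0.09203279480412663
70 [ 0.086 -0.06   0.007] [0.086 0.061 0.007] w 0.12070199471737646 mid 0.00044101428175854357
80 [ 0.081 -0.062  0.007] [0.081 0.062 0.007] w 0.1235739551206392 mid -4.5806923864358945e-05
100 [ 0.072 -0.062  0.007] [0.072 0.062 0.007] w 0.12445336739419295 mid -4.5319939422514e-05
130 [ 0.057 -0.062  0.007] [0.057 0.062 0.008] w 0.12428936380383954 mid -4.5591162305895494e-05
160 [ 0.042 -0.062  0.007] [0.042 0.062 0.007] w 0.12411752121854769 mid -4.587519286026326e-05
190 [ 0.025 -0.062  0.008] [0.025 0.062 0.007] w 0.12447451211208088 mid 0.00022245117161958164
205 [ 0.017 -0.062  0.008] [0.017 0.062 0.007] w 0.12438695905760748 mid -4.59624731205463e-05
0.0095 edge 0.0918896160782458 0.09190395436486515 0.09233046976070389
70 [ 0.086 -0.061  0.01 ] [0.086 0.062 0.01 ] w 0.12216252716066173 mid 0.000447795562584688
80 [ 0.081 -0.063  0.009] [0.081 0.062 0.009] w 0.12506923919627821 mid -4.491633412872717e-05
100 [ 0.072 -0.063  0.01 ] [0.072 0.063 0.01 ] w 0.1259592926374412 mid -4.442345702064532e-05
130 [ 
[... 417 characters left out ...]
3005256132 0.09262814471728112
70 [ 0.086 -0.061  0.011] [0.086 0.062 0.012] w 0.12362305960394679 mid 0.0004545768434108255
80 [ 0.082 -0.063  0.012] [0.082 0.063 0.012] w 0.1265645232719173 mid -4.4025744393168253e-05
100 [ 0.072 -0.064  0.012] [0.072 0.064 0.011] w 0.12746521788068937 mid -4.3526974618735004e-05
130 [ 0.057 -0.064  0.012] [0.057 0.064 0.011] w 0.1272972452993496 mid -4.380476126800842e-05
160 [ 0.041 -0.064  0.011] [0.041 0.064 0.012] w 0.12712124401441846 mid -4.409566554207378e-05
190 [ 0.024 -0.064  0.012] [0.024 0.064 0.012] w 0.12748687431417163 mid 0.00023072436727568368
205 [ 0.016 -0.064  0.012] [0.016 0.064 0.012] w 0.12739720242020652 mid -4.4185058040095704e-05
```

The lid hangs level in the hand and square to the tool: its front edge is at row 57 and its sides at columns 133–383. Its origin is at tool (4, 0, 15.5) mm, and the box is still at its place.

Run:
```python
from h import *
gotoR([.4642,-.2098,.155],grasp_R(0,8.8))
```

```text
d [ 8.088 -0.168 17.511] w [-0.003 -0.06  -0.147] rows>= 3.086213655413138
```

```bash
python3 -m crank '[{"dx":4,"dy":-0.1,"dz":3,"wx":0,"wy":0,"wz":0},{"dx":8.1,"dy":-0.2,"dz":6,"wx":0,"wy":0,"wz":0},{"dx":8.1,"dy":-0.2,"dz":9.5,"wx":0,"wy":0,"wz":0},{"dx":8.1,"dy":-0.2,"dz":13,"wx":0,"wy":0,"wz":0},{"dx":8.1,"dy":-0.2,"dz":15.5,"wx":0,"wy":0,"wz":0},{"dx":8.1,"dy":-0.2,"dz":17,"wx":0,"wy":0,"wz":0},{"dx":8.1,"dy":-0.2,"dz":17.5,"wx":0,"wy":0,"wz":0},{"dx":8.1,"dy":-0.2,"dz":17.5,"wx":0,"wy":0,"wz":0},{"dx":8.1,"dy":-0.2,"dz":17.5,"wx":0,"wy":0,"wz":0},{"dx":8.1,"dy":-0.2,"dz":17.5,"wx":0,"wy":0,"wz":0}]' - 60
python3 - <<'E'
from h import *
s=arm.get_state();print(s['t'],s['force'],s['eef_pos'],s['ee_rot'])
a=arm.grab_frame('side')
for n in('side','top'):
  if n=='top': arm.grab_frame(n)
  for q in('lid','box','box_mouth'): print(n,q,[(np.array(d['centre']),d['confidence']) for d in arm.mark_of(n,q)[:1]])
w=arm.grab_frame('wrist')
cv2.imwrite('pics/c4.png',cv2.cvtColor(np.hstack([cv2.resize(w,(400,300)),cv2.resize(a[125:200,230:330],(400,300))]),cv2.COLOR_RGB2BGR))
gotoR([.4642,-.2098,.155],grasp_R(0,8.8))
E
```

```text
t: 14.05
eef_pos: [0.465, -0.2099, 0.1558]
ee_rot: [-3.14, -0.001, -1.42]
force: [-0.4, -0.4, -3.8]
width: 0.0176
gripper_force: 60.0
14.05 [-0.381 -0.39  -3.798] [ 0.465 -0.21   0.156] [-3.14  -0.001 -1.42 ]
side lid [(array([ 0.463, -0.216,  0.138]), 0.71)]
side box [(array([ 0.463, -0.213,  0.   ]), 0.58)]
side box_mouth [(array([ 0.467, -0.214,  0.098]), 0.89)]
top lid [(array([ 0.465, -0.218,  0.142]), 0.91)]
top box [(array([ 0.462, -0.214, -0.002]), 0.75)]
top box_mouth [(array([ 0.579, -0.403,  0.002]), 0.61)]
d [-0.01   0.032  0.01 ] w [-0.    -0.059 -0.143] rows>= 0.014422211210918457
```

View pics/c4.png

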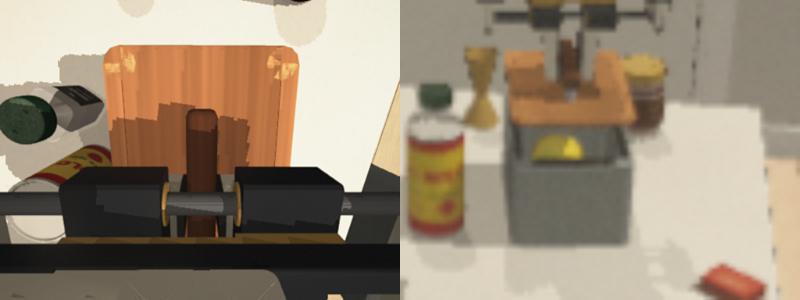

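The lid hovers level, squarely over the box with matching outlines. Lowering the plug into the mouth while watching the force.

```bash
python3 -m crank '[{"dx":-0.1,"dy":0,"dz":0.6,"wx":0,"wy":0,"wz":0},{"dx":-0.1,"dy":0,"dz":1.2,"wx":0,"wy":0,"wz":0},{"dx":-0.1,"dy":0,"dz":1.8,"wx":0,"wy":0,"wz":0},{"dx":-0.1,"dy":0,"dz":2.3,"wx":0,"wy":0,"wz":0},{"dx":-0.1,"dy":0,"dz":2.7,"wx":0,"wy":0,"wz":0},{"dx":-0.1,"dy":0,"dz":3,"wx":0,"wy":0,"wz":0},{"dx":-0.1,"dy":0,"dz":3.3,"wx":0,"wy":0,"wz":0},{"dx":-0.1,"dy":0,"dz":3.5,"wx":0,"wy":0,"wz":0},{"dx":-0.1,"dy":0,"dz":3.6,"wx":0,"wy":0,"wz":0},{"dx":-0.1,"dy":0,"dz":3.6,"wx":0,"wy":0,"wz":0}]'
```

```text
t: 15.75
eef_pos: [0.4644, -0.2089, 0.1191]
ee_rot: [-3.142, -0.001, -1.42]
force: [0.5, 0.4, -1.9]
width: 0.0173
gripper_force: 60.0
```

```bash
python3 -m crank '[{"dx":0,"dy":0,"dz":0.1,"wx":0,"wy":0,"wz":0},{"dx":0,"dy":0,"dz":0.15,"wx":0,"wy":0,"wz":0},{"dx":0,"dy":0,"dz":0.2,"wx":0,"wy":0,"wz":0},{"dx":0,"dy":0,"dz":0.25,"wx":0,"wy":0,"wz":0},{"dx":0,"dy":0,"dz":0.3,"wx":0,"wy":0,"wz":0},{"dx":0,"dy":0,"dz":0.35,"wx":0,"wy":0,"wz":0},{"dx":0,"dy":0,"dz":0.4,"wx":0,"wy":0,"wz":0},{"dx":0,"dy":0,"dz":0.45,"wx":0,"wy":0,"wz":0},{"dx":0,"dy":0,"dz":0.5,"wx":0,"wy":0,"wz":0},{"dx":0,"dy":0,"dz":0.5,"wx":0,"wy":0,"wz":0}]'
```

```text
t: 17.0
eef_pos: [0.4646, -0.209, 0.1152]
ee_rot: [-3.141, -0.002, -1.419]
force: [-3.2, 3.5, 10.4]
width: 0.0175
gripper_force: 60.0
```

```bash
python3 -m crank '[{"dx":0,"dy":0,"dz":0.05,"wx":0,"wy":0,"wz":0},{"dx":0,"dy":0,"dz":0.1,"wx":0,"wy":0,"wz":0},{"dx":0,"dy":0,"dz":0.15,"wx":0,"wy":0,"wz":0},{"dx":0,"dy":0,"dz":0.2,"wx":0,"wy":0,"wz":0},{"dx":0,"dy":0,"dz":0.25,"wx":0,"wy":0,"wz":0},{"dx":0,"dy":0,"dz":0.3,"wx":0,"wy":0,"wz":0},{"dx":0,"dy":0,"dz":0.35,"wx":0,"wy":0,"wz":0},{"dx":0,"dy":0,"dz":0.4,"wx":0,"wy":0,"wz":0},{"dx":0,"dy":0,"dz":0.4,"wx":0,"wy":0,"wz":0},{"dx":0,"dy":0,"dz":0.4,"wx":0,"wy":0,"wz":0}]'
```

```text
t: 18.25
eef_pos: [0.4646, -0.209, 0.1113]
ee_rot: [-3.141, -0.002, -1.419]
force: [-3.1, 3.7, 11.5]
width: 0.0175
gripper_force: 60.0
```

```bash
python3 -m crank '[{"dx":0,"dy":0,"dz":0.04,"wx":0,"wy":0,"wz":0},{"dx":0,"dy":0,"dz":0.08,"wx":0,"wy":0,"wz":0},{"dx":0,"dy":0,"dz":0.12,"wx":0,"wy":0,"wz":0},{"dx":0,"dy":0,"dz":0.16,"wx":0,"wy":0,"wz":0},{"dx":0,"dy":0,"dz":0.2,"wx":0,"wy":0,"wz":0},{"dx":0,"dy":0,"dz":0.2,"wx":0,"wy":0,"wz":0},{"dx":0,"dy":0,"dz":0.2,"wx":0,"wy":0,"wz":0},{"dx":0,"dy":0,"dz":0.2,"wx":0,"wy":0,"wz":0},{"dx":0,"dy":0,"dz":0.2,"wx":0,"wy":0,"wz":0},{"dx":0,"dy":0,"dz":0.2,"wx":0,"wy":0,"wz":0}]'
```

```text
t: 19.5
eef_pos: [0.4647, -0.2089, 0.1098]
ee_rot: [-3.141, -0.002, -1.419]
force: [-4.1, 5.8, 15.6]
width: 0.0177
gripper_force: 60.0
```

```bash
python3 -m crank '[{"dx":0,"dy":0,"dz":0.05,"wx":0,"wy":0,"wz":0},{"dx":0,"dy":0,"dz":0.1,"wx":0,"wy":0,"wz":0},{"dx":0,"dy":0,"dz":0.15,"wx":0,"wy":0,"wz":0},{"dx":0,"dy":0,"dz":0.2,"wx":0,"wy":0,"wz":0},{"dx":0,"dy":0,"dz":0.2,"wx":0,"wy":0,"wz":0},{"dx":0,"dy":0,"dz":0.2,"wx":0,"wy":0,"wz":0},{"dx":0,"dy":0,"dz":0.2,"wx":0,"wy":0,"wz":0},{"dx":0,"dy":0,"dz":0.2,"wx":0,"wy":0,"wz":0},{"dx":0,"dy":0,"dz":0.2,"wx":0,"wy":0,"wz":0},{"dx":0,"dy":0,"dz":0.2,"wx":0,"wy":0,"wz":0}]'
python3 - <<'E'
from h import *
s=arm.get_state(); print(s['force'],s['moment'],s['eef_pos'],s['ee_rot'])
E
```

```text
t: 20.75
eef_pos: [0.4647, -0.209, 0.1097]
ee_rot: [-3.14, -0.002, -1.418]
force: [-11.9, 11.1, 35.9]
width: 0.0173
gripper_force: 60.0
[-11.926  11.122  35.943] [ 3.727  4.937 -0.112] [ 0.465 -0.209  0.11 ] [-3.14  -0.002 -1.418]
```

Bottomed out: 36 N with no further travel, and the lid origin is about at rim height. I'll unload, open and back off.

```bash
python3 -m crank '[{"dx":0,"dy":0,"dz":-0.05,"wx":0,"wy":0,"wz":0},{"dx":0,"dy":0,"dz":-0.1,"wx":0,"wy":0,"wz":0},{"dx":0,"dy":0,"dz":-0.15,"wx":0,"wy":0,"wz":0},{"dx":0,"dy":0,"dz":-0.2,"wx":0,"wy":0,"wz":0},{"dx":0,"dy":0,"dz":-0.25,"wx":0,"wy":0,"wz":0},{"dx":0,"dy":0,"dz":-0.25,"wx":0,"wy":0,"wz":0},{"dx":0,"dy":0,"dz":-0.25,"wx":0,"wy":0,"wz":0},{"dx":0,"dy":0,"dz":-0.25,"wx":0,"wy":0,"wz":0},{"dx":0,"dy":0,"dz":-0.25,"wx":0,"wy":0,"wz":0},{"dx":0,"dy":0,"dz":-0.25,"wx":0,"wy":0,"wz":0}]'
python3 -m crank '[{"dx":0,"dy":0,"dz":0,"wx":0,"wy":0,"wz":0},{"dx":0,"dy":0,"dz":0,"wx":0,"wy":0,"wz":0},{"dx":0,"dy":0,"dz":0,"wx":0,"wy":0,"wz":0},{"dx":0,"dy":0,"dz":0,"wx":0,"wy":0,"wz":0},{"dx":0,"dy":0,"dz":0,"wx":0,"wy":0,"wz":0},{"dx":0,"dy":0,"dz":0,"wx":0,"wy":0,"wz":0},{"dx":0,"dy":0,"dz":0,"wx":0,"wy":0,"wz":0},{"dx":0,"dy":0,"dz":0,"wx":0,"wy":0,"wz":0},{"dx":0,"dy":0,"dz":0,"wx":0,"wy":0,"wz":0},{"dx":0,"dy":0,"dz":0,"wx":0,"wy":0,"wz":0}]' 4.5
```

```text
t: 22.0
eef_pos: [0.4647, -0.2089, 0.1098]
ee_rot: [-3.141, -0.002, -1.419]
force: [-3.0, 4.2, 10.2]
width: 0.0176
gripper_force: 60.0
t: 23.25
eef_pos: [0.4644, -0.2089, 0.1086]
ee_rot: [-3.142, -0.001, -1.42]
force: [-0.7, -0.1, -0.2]
width: 0.0449
gripper_force: 0.0
```

```bash
python3 -m crank '[{"dx":0,"dy":0,"dz":-0.5,"wx":0,"wy":0,"wz":0},{"dx":0,"dy":0,"dz":-1.5,"wx":0,"wy":0,"wz":0},{"dx":0,"dy":0,"dz":-3,"wx":0,"wy":0,"wz":0},{"dx":0,"dy":0,"dz":-5,"wx":0,"wy":0,"wz":0},{"dx":0,"dy":0,"dz":-8,"wx":0,"wy":0,"wz":0},{"dx":-2,"dy":0,"dz":-12,"wx":0,"wy":0,"wz":0},{"dx":-5,"dy":0,"dz":-16,"wx":0,"wy":0,"wz":0},{"dx":-6.5,"dy":0,"dz":-19,"wx":0,"wy":0,"wz":0},{"dx":-6.5,"dy":0,"dz":-20,"wx":0,"wy":0,"wz":0},{"dx":-6.5,"dy":0,"dz":-20,"wx":0,"wy":0,"wz":0}]'
python3 - <<'E'
from h import *
w=arm.grab_frame('wrist')
M=arm.masks_of('wrist','lid')[0]['pixels'].astype(np.uint8)
c=max(cv2.findContours(M,0,cv2.CHAIN_APPROX_NONE)[0],key=cv2.contourArea)[:,0,:]
for z in(.101,.107):
  P=onplane('wrist',c,[0,0,z],np.array([0,0,1.]))[:,:2].astype(np.float32); print(z,cv2.minAreaRect(P*1000))
a=arm.grab_frame('side')
for n in('side','wrist','top'):
  if n=='top':arm.grab_frame(n)
  for q in('lid','lid_handle','box'): print(n,q,[(np.array(d['centre']),d['confidence']) for d in arm.mark_of(n,q)[:1]])
cv2.imwrite('pics/c5.png',cv2.cvtColor(np.hstack([cv2.resize(w,(400,300)),cv2.resize(a[135:195,230:310],(400,300))]),cv2.COLOR_RGB2BGR))
E
```

```text
t: 24.5
eef_pos: [0.4547, -0.1445, 0.3093]
ee_rot: [-3.14, -0.001, -1.419]
force: [0.1, 0.6, -0.2]
width: 0.0449
gripper_force: 0.0
0.101 ((463.50738525390625, -213.76129150390625), (125.25597381591797, 175.00148010253906), 8.600591659545898)
0.107 ((463.5234680175781, -213.719970703125), (123.19385528564453, 172.1204071044922), 8.600590705871582)
side lid [(array([ 0.461, -0.215,  0.095]), 0.61)]
side lid_handle [(array([ 0.468, -0.215,  0.122]), 0.92)]
side box [(array([ 0.465, -0.219,  0.001]), 0.94)]
wrist lid [(array([ 0.46 , -0.211,  0.094]), 0.71)]
wrist lid_handle [(array([ 0.471, -0.213,  0.128]), 0.73)]
wrist box []
top lid [(array([ 0.466, -0.216,  0.095]), 0.89)]
top lid_handle [(array([ 0.465, -0.214,  0.127]), 0.85)]
top box [(array([ 0.466, -0.214, -0.001]), 0.77)]
```

View pics/c5.png

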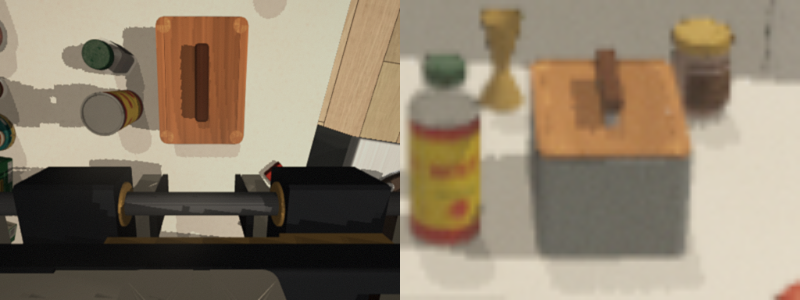

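The lid covers the box flush and square, with no black strip showing at the near edge (side crop, around (610,150)). The neighbours stand untouched and the gripper is clear. Handing in.

```bash
python3 -c "
from station import arm; print(arm.job_done())"
```

```text
the job is handed in; nothing more can be done
None
```

The lid is on the box, pressed down flush against the seal and released; the other things were left standing, and I handed the job in at about 25 s of the 48 s allowed.

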